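# Snap the lid of a food box shut

## Task

The lid of the pasta box on the packing table is on but not yet snapped: press down the raised rim section on each of its four sides, in any order, until every one has clicked shut. Only press: do not lift or tip the box, leave it standing about where it is, and do not disturb the groceries around it.

Things in the scene. Friction and masses are not known exactly. Their poses are not given: they have to be found in the camera images.
- foodbox: Loose clear tub of dry pasta, about 1.3 kg, with a blue-grey lid 168 (x) by 228 mm (y). Origin: centre of the underside; z up. Lid's fixed middle (88 x 148 mm) and fixed 40 mm corners: top at z = 90 mm. Grip ridge on the middle, 14 x 60 mm, up to z = 104 mm, not needed. Between the corners lies one hinged rim section per side: front -x, back +x, left +y, right -y of the box.
- rim_front (a joint): Rim section on the box's -x side, 142 mm long in y, press point when shut at box (-76, 0, 92) mm. Angle 0.36 = raised (outer edge 14 mm up), 0 = shut. Hinged at its inner edge, 88 mm above the table. Pressed at its press point it gives way at about 7 N, resists less and less down to about mid-travel (0.2), then snaps down by itself and stays; let go earlier it springs up.
- rim_front_press (a point): Point on the top face of the front rim section, mid-length, 8 mm in from its outer edge and 32 mm out from its hinge; moves with the section. About 103 mm above the table when raised, 92 mm when shut.
- rim_back (a joint): Rim section on the box's +x side, 142 mm long in y, press point when shut at box (76, 0, 92) mm. Angle 0.36 = raised (outer edge 14 mm up), 0 = shut. Hinged at its inner edge, 88 mm above the table. Pressed at its press point it gives way at about 7 N, resists less and less down to about mid-travel (0.2), then snaps down by itself and stays; let go earlier it springs up.
- rim_back_press (a point): Point on the top face of the back rim section, mid-length, 8 mm in from its outer edge and 32 mm out from its hinge; moves with the section. About 103 mm above the table when raised, 92 mm when shut.
- rim_left (a joint): Rim section on the box's +y side, 82 mm long in x, press point when shut at box (0, 106, 92) mm. Angle 0.36 = raised (outer edge 14 mm up), 0 = shut. Hinged at its inner edge, 88 mm above the table. Pressed at its press point it gives way at about 7 N, resists less and less down to about mid-travel (0.2), then snaps down by itself and stays; let go earlier it springs up.
- rim_left_press (a point): Point on the top face of the left rim section, mid-length, 8 mm in from its outer edge and 32 mm out from its hinge; moves with the section. About 103 mm above the table when raised, 92 mm when shut.
- rim_right (a joint): Rim section on the box's -y side, 82 mm long in x, press point when shut at box (0, -106, 92) mm. Angle 0.36 = raised (outer edge 14 mm up), 0 = shut. Hinged at its inner edge, 88 mm above the table. Pressed at its press point it gives way at about 7 N, resists less and less down to about mid-travel (0.2), then snaps down by itself and stays; let go earlier it springs up.
- rim_right_press (a point): Point on the top face of the right rim section, mid-length, 8 mm in from its outer edge and 32 mm out from its hinge; moves with the section. About 103 mm above the table when raised, 92 mm when shut.
- can: Bystander beside the box: pale food can, upright cylinder 74 mm wide, 110 mm tall; origin at the centre of its underside. Not to be disturbed.
- jar: Bystander beside the box: glass jar with a steel cap, upright, 68 mm wide, 120 mm tall; origin at the centre of its underside. Not to be disturbed.
- tin: Bystander beside the box: low flat tin, brass-coloured with a pale top, 84 mm wide, 45 mm tall; origin at the centre of its underside. Not to be disturbed.
- carton: Bystander beside the box: upright food carton, 60 x 90 mm, 150 mm tall; origin at the centre of its underside. Not to be disturbed.

How it is judged:
At the end, for the whole second after the job is handed in: All four rim sections shut (each below 0.05 rad), the box at rest, upright (within 0.05 rad) and within 50 mm of where it stood, every bystander within 30 mm of where it stood (value of joint each of rim_front, rim_back, rim_left, rim_right below 0.05 rad and distance of foodbox from where it was at the start of the episode below 0.05 m and angle between foodbox's own z axis and vertical below 0.05 rad and linear speed of foodbox below 0.02 m/s and distance of each of can, jar, tin, carton from where it was at the start of the episode below 0.03 m); the robot touches nothing.
It fails at once if the food box is lifted (more than 15 mm) or tipped (more than 0.2 rad) (height (world z) of foodbox above 0.015 m or angle between foodbox's own z axis and vertical above 0.2 rad).
It fails at once if the food box is shoved more than 60 mm from where it stood (distance of foodbox from where it was at the start of the episode above 0.06 m).
It fails at once if a bystander is knocked over, lifted or pushed more than 40 mm (distance of any of can, jar, tin, carton from where it was at the start of the episode above 0.04 m or angle between any of can, jar, tin, carton's own z axis and vertical above 0.4 rad).
It also fails if it takes over 51 s, if anything falls off the work surface, if the arm or the gripper's body presses on something with over 40 N, if the wrist force passes 120 N, or if a joint passes its speed limit or range.

## Robot

A 6-joint arm with a two-finger parallel gripper is mounted at the origin on the work surface. World frame = base frame: x ahead of the robot, y to its left, z up, the work surface at z = 0. Lengths are in m, angles in rad, forces in N, time in s.
With the tool pointing down it reaches from about 0.35 to 0.8 m from the base axis. Payload 7.3 kg.
Tool frame: the origin (TCP) lies between the finger pads; the fingertips stand 8 mm ahead of it and the grasp point (between the pads) lies 11 mm behind it; z points along the fingers, y is the direction in which the jaws open and shut (so a half turn about z gives the same grasp; the last joint's range is limited). The gripper opens to 85 mm and grips with 20 to 120 N. Pads are 22 mm wide; open, the fingers measure 114 mm over their backs; the gripper's body (76 mm by 85 mm) begins 54 mm behind the grasp point. The pads swing forward as they close: fully open they stand 13 mm farther back than shut.
Start: joints at [1.116, 0.342, 1.524, -0, 1.275, -0.146], TCP at [0.16, 0.5, 0.239] pointing down, gripper open.
Joint ranges: [-2.53, 2.53], [-0.77, 2.02], [0.04, 2.7], [-1, 4.14], [0.28, 2.66], [-3.11, 3.11]. Speed limits (rad/s): [2.57, 2.57, 3.14, 3.14, 3.14, 3.14].

## Interface

Orientations are given as a unit quaternion [x, y, z, w].
In Python, from plant import * gives the robot as it stands. The module is installed in compiled form; this text tells all that it offers.
- The arm moves only by the tool move_arm, never from a script. Its argument "increments" is a list of rows, each a list of 4 numbers: the shift along the tool's x, y, z in mm, then the turn about the tool's z in rad. A call has 1 to 10 rows; each row shifts and turns the commanded pose from where the row before left it, along the tool's axes as they then stand; what a row does not reach is not made up. A row lasts 1/10 s, in which the tool goes at most 50 mm and 8.59 degrees, less where a joint would pass 70% of its speed; a pose out of reach is approached as far as the arm can. A call with a gripper value outside its range is refused whole. "grip" is the finger opening in mm, from 0 to 85.4, set as the call begins (left out, the last holds). The fingers move at their own pace and stop on an object; "squeeze" is the grip in N (left out, the last holds). Time passes only in rows, so rows that do not move let the fingers close. It gives the time, the measured TCP pose, the force and the opening at its end, in the units of the state.
- observe(): the state, without advancing time (a new reading comes with each control period).
- snapshot(name): name is "side" or "top"; returns (picture, depth): 400x640x3 uint8, red, green, blue; 400x640 float32, m along the optical axis (not along the pixel's ray), 0 where there is no reading.
- get_calibration(name): a dict with "mtx" (3x3 intrinsics, pixels), "distortion" ([k1, k2, p1, p2, k3] as OpenCV has them; the pictures are not rectified), "position" and "rotation" of the camera in the world. Camera axes: x right, y down, z forward; pixel columns grow to the right and rows downward; lengths in m; the calibration is good to about 2 mm. A picture is of the moment at which its call begins. get_calibration takes no time and is no camera call.
- sign_off(): hands the job in, once; it reports no verdict.
The state is a dict: "t": time; "q": joint angles; "joint_vel": joint speeds; "tau": joint torques, N m; "tool_pos": TCP position; "eef_rot": TCP orientation; "contact_force": force on the tool from outside, world axes, zero at the start; "wrist_torque": the same for the moment, N m; "opening": finger opening in m.
Only numpy, scipy, OpenCV 4.12 (cv2) and the standard library are available. Lean on these libraries where they do the work, as an engineer would, in place of code of your own. Each camera call takes 0.05 s, during which the arm holds its last target.

## Working session

There is one attempt and no reset: what is moved stays moved. The work goes in short steps, Python scripts to look and compute and a tool call to move; the robot and the scene stay as the last step left them, time stands still between calls to the robot, and variables do not carry over. Pictures are saved under pics/ and viewed, and the job is handed in when it is done.

Besides the shell and the picture viewer there is one more tool, called by a JSON object that holds its "api" and its "payload", one argument or row to a line. move_arm: Moves the arm, as the interface text tells. Its arguments: {"type":"object","properties":{"increments":{"type":"array","items":{"type":"array","items":{"type":"number"}}},"grip":{"type":"number"},"squeeze":{"type":"number"}},"required":["increments"]}

```bash
mkdir -p pics; python3 - <<'E'
from plant import *
import cv2, numpy as np
s=observe(); print(s)
for n in ("top","side"):
    p,d=snapshot(n); cv2.imwrite(f"pics/{n}0.png",p[:,:,::-1]); np.savez(f"pics/{n}0.npz",p=p,d=d)
    print(n,get_calibration(n))
E
```

```text
{'t': 0.0, 'q': array([ 1.11600405e+00,  3.42749164e-01,  1.52501592e+00,  2.68145037e-05,
        1.27536532e+00, -1.46026377e-01]), 'joint_vel': array([-0.00065782,  0.00062802,  0.00149547, -0.00186098, -0.00117353,
       -0.00124597]), 'tau': array([-1.32806585e-03, -4.33683443e+01, -2.46004289e+01, -3.33426788e-04,
        7.91754748e-03, -2.97037275e-06]), 'tool_pos': array([0.15935605, 0.49983576, 0.23861259]), 'eef_rot': array([ 1.53774239e-01,  9.88105709e-01, -7.30644611e-04, -2.39767213e-04]), 'contact_force': array([-0.27435983,  0.53216377, -0.20406882]), 'wrist_torque': array([ 0.00698963, -0.02512796,  0.01238213]), 'opening': 0.08523512616506744}
top {'mtx': array([[405.89141589,   0.        , 322.09442629],
       [  0.        , 405.89141589, 207.20375915],
       [  0.        ,   0.        ,   1.        ]]), 'distortion': array([-0.05784859,  0.        ,  0.        ,  0.        ,  0.        ]), 'position': array([0.48502318, 0.07872731, 1.14268208]), 'rotation': array([ 0.71333017, -0.69805534,  0.05232318, -0.03378005])}
side {'mtx': array([[370.78265032,   0.        , 314.75776502],
       [  0.        , 370.78265032, 201.03168716],
       [  0.        ,   0.        ,   1.        ]]), 'distortion': array([-0.00855922,  0.        ,  0.        ,  0.        ,  0.        ]), 'position': array([ 0.10429641, -0.55727776,  0.6934918 ]), 'rotation': array([ 0.837363  , -0.30401445,  0.14430222, -0.43078451])}
```

View pics/top0.png

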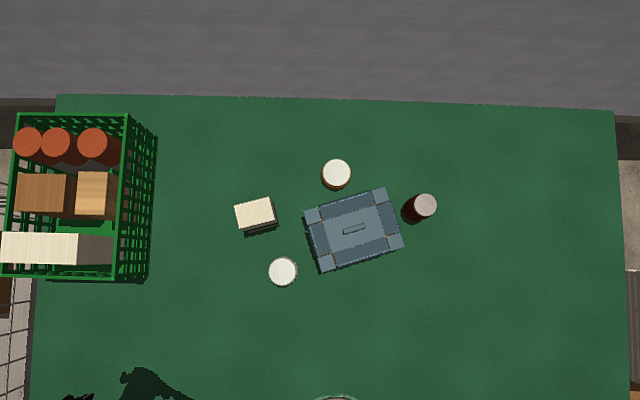

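View pics/side0.png

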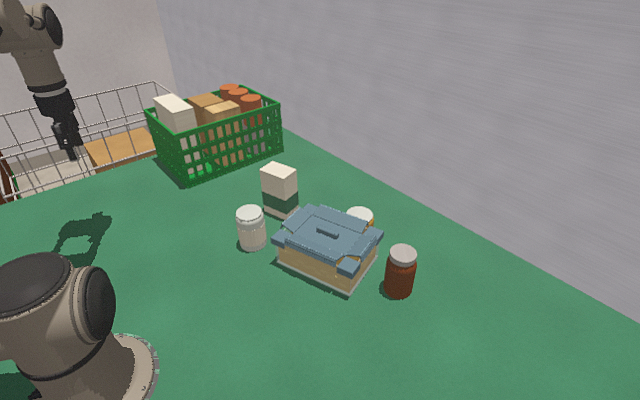

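Top view: box lid is centred near pixel (353,230), long axis roughly horizontal and turned about 15°. The can is at (283,271), the jar at (425,205), the tin at (336,173) and the carton at (256,214). The side view shows the rims raised. Next I measure positions from depth.

```bash
cat > h.py <<'E'
import numpy as np, cv2
from scipy.spatial.transform import Rotation as R
def cloud(cal,d):
    h,w=d.shape; u,v=np.meshgrid(np.arange(w),np.arange(h))
    pts=np.stack([u,v],-1).reshape(-1,1,2).astype(np.float64)
    n=cv2.undistortPoints(pts,cal["mtx"],cal["distortion"]).reshape(h,w,2)
    c=np.dstack([n[...,0]*d,n[...,1]*d,d])
    return c@R.from_quat(cal["rotation"]).as_matrix().T+cal["position"]
E
python3 - <<'E'
from plant import get_calibration
from h import *
z=np.load("pics/top0.npz"); P=cloud(get_calibration("top"),z["d"].astype(float)); rgb=z["p"].astype(int)
print("table z",np.median(P[300:330,300:400,2]))
hsv=cv2.cvtColor(z["p"],cv2.COLOR_RGB2HSV)
reg=np.zeros(hsv.shape[:2],bool); reg[150:300,220:450]=1
m=reg&(P[...,2]>.075)&(P[...,2]<.125)&(hsv[...,0]>95)&(hsv[...,0]<125)&(z["d"]>0)
n,l,st,_=cv2.connectedComponentsWithStats(m.astype(np.uint8)); k=1+np.argmax(st[1:,4]); m=l==k
xy=P[m][:,:2]; r=cv2.minAreaRect((xy*1000).astype(np.float32)); print("box",r,m.sum())
print(cv2.boxPoints(r))
q=reg&(P[...,2]>.03)&~m&(z["d"]>0)
n,l,st,c=cv2.connectedComponentsWithStats(q.astype(np.uint8))
for i in range(1,n):
    if st[i,4]>60:
        p=P[l==i]; t=p[p[:,2]>np.percentile(p[:,2],90)-.012]; print(c[i],cv2.minAreaRect((t[:,:2]*1000).astype(np.float32)),np.percentile(p[:,2],90))
np.savez("pics/box.npz",p=P[m])
E
```

```text
table z -0.00018545949014436847
box ((559.699951171875, -30.500289916992188), (171.09396362304688, 229.9117431640625), 18.09944725036621) 4456
[[ 442.6729     52.190773]
 [ 514.09894  -166.34465 ]
 [ 676.727    -113.19135 ]
 [ 605.30096   105.34407 ]]
[336.22566372 173.27433628] ((716.925537109375, 13.270397186279297), (76.41929626464844, 79.34925842285156), 37.43928527832031) 0.04701541343617273
[420.18666667 206.80148148] ((622.8360595703125, -211.01995849609375), (57.07903289794922, 59.51082992553711), 3.5194833278656006) 0.12127002683683555
[255.93783304 214.46269982] ((589.8455810546875, 221.10008239746094), (60.0504035949707, 90.54415893554688), 15.790186882019043) 0.1517148520217142
[313.         216.20295203] ((589.9744873046875, 75.28102111816406), (43.887306213378906, 43.50119400024414), 18.001571655273438) 0.09238326351548043
[332.43333333 231.22222222] ((548.077880859375, 23.942272186279297), (50.9871940612793, 33.25611114501953), 31.60628890991211) 0.09275212517940892
[389.5        236.17741935] ((545.2206420898438, -123.92926025390625), (26.116758346557617, 47.94517517089844), 46.186279296875) 0.09973726392238613
[327.02711864 261.89152542] ((473.0987243652344, 36.8243293762207), (45.91619110107422, 44.12374496459961), 17.737215042114258) 0.09271898665845653
[282.98664688 271.01038576] ((446.476806640625, 149.69659423828125), (68.14234161376953, 67.67094421386719), 46.89195251464844) 0.11150729402160961
```

{"api": "move_arm", "payload": {
  "increments": [
    [0, 0, 0, -0.125],
    [0, 0, 0, -0.125],
    [0, 0, 0, -0.125],
    [0, 0, 0, -0.125],
    [0, 0, 0, -0.125]
  ],
  "grip": 0,
  "squeeze": 20
}}

```text
t: 0.6
tool_pos: [0.1594, 0.5, 0.2389]
eef_rot: [-0.16, 0.987, -0.0, -0.0]
contact_force: [0.5, 0.1, 0.2]
opening: 0.0122
```

```bash
cat >> h.py <<'E'
YAW=np.deg2rad(18.1); C=np.array([.5597,-.0305])
def rep(s):
    c,n=np.cos(YAW),np.sin(YAW); d=s["tool_pos"][:2]-C
    print("t",round(s["t"],2),"box xy mm",np.round(1000*np.array([c*d[0]+n*d[1],-n*d[0]+c*d[1]]),1),"tip z",round(1000*s["tool_pos"][2]-8,1),
     "F",np.round(s["contact_force"],1),"yaw-y",np.rad2deg(np.arctan2(*R.from_quat(s["eef_rot"]).as_matrix()[[1,0],1])).round(2),"op",round(s["opening"],4))
E
cat > o.py <<'E'
from plant import observe
from h import *
rep(observe())
E
python3 o.py
python3 - <<'E'
from h import *
p=np.load("pics/box.npz")["p"]; c,n=np.cos(YAW),np.sin(YAW); d=p[:,:2]-C
b=1000*np.c_[c*d[:,0]+n*d[:,1],-n*d[:,0]+c*d[:,1],p[:,2]]
for nm,m in dict(F=(b[:,0]<-50)&(abs(b[:,1])<60),B=(b[:,0]>50)&(abs(b[:,1])<60),L=(b[:,1]>80)&(abs(b[:,0])<30),R=(b[:,1]<-80)&(abs(b[:,0])<30)).items():
    q=b[m]; e=np.abs(q[:,0 if nm in "FB" else 1]); print(nm,[(int(k),np.round(np.median(q[(e>k)&(e<=k+8),2]),1)) for k in range(48 if nm in 'FB' else 78,int(e.max()),8)])
E
```

```text
t 0.6 box xy mm [-215.7  628.6] tip z 230.9 F [0.5 0.1 0.2] yaw-y 108.41 op 0.0122
F [(48, np.float64(94.5)), (56, np.float64(97.4)), (64, np.float64(101.4)), (72, np.float64(103.5)), (80, np.float64(101.6))]
B [(48, np.float64(95.5)), (56, np.float64(97.9)), (64, np.float64(101.3)), (72, np.float64(104.0)), (80, np.float64(100.6))]
L [(78, np.float64(95.6)), (86, np.float64(98.8)), (94, np.float64(101.9)), (102, np.float64(104.6)), (110, np.float64(98.4))]
R [(78, np.float64(95.0)), (86, np.float64(98.0)), (94, np.float64(101.5)), (102, np.float64(104.0)), (110, np.float64(101.3))]
```

{"api": "move_arm", "payload": {
  "increments": [
    [-8, -19, 0, 0],
    [-15, -38, 0, 0],
    [-15, -38, 0, 0],
    [-15, -38, 0, 0],
    [-15, -38, 0, 0],
    [-15, -38, 0, 0],
    [-15, -38, 0, 0],
    [-15, -38, 0, 0],
    [-15, -38, 0, 0],
    [-15, -38, 0, 0]
  ]
}}

```text
t: 1.6
tool_pos: [0.4084, 0.2, 0.2391]
eef_rot: [-0.157, 0.988, 0.0, -0.0]
contact_force: [0.4, 0.7, 0.3]
opening: 0.0002
```

```bash
python3 o.py
```

```text
t 1.6 box xy mm [-72.2 266.2] tip z 231.1 F [0.4 0.7 0.3] yaw-y 108.11 op 0.0002
```

{"api": "move_arm", "payload": {
  "increments": [
    [-16, -38, 0, 0],
    [-16, -38, 0, 0],
    [-16, -38, 0, 0],
    [-14, -32, 0, 0],
    [-10, -22, 0, 0],
    [0, 0, 40, 0],
    [0, 0, 40, 0],
    [0, 0, 25, 0],
    [0, 0, 10, 0],
    [0, 0, 0, 0]
  ]
}}

```text
t: 2.6
tool_pos: [0.5277, 0.0643, 0.1232]
eef_rot: [-0.157, 0.988, 0.0, -0.001]
contact_force: [-0.5, -0.3, -0.2]
opening: -0.0003
```

```bash
python3 o.py; python3 - <<'E'
from plant import *
import cv2
p,d=snapshot("side"); cv2.imwrite("pics/side1.png",cv2.resize(p[150:320,200:450,::-1],None,fx=3,fy=3))
E
```

```text
t 2.6 box xy mm [ -1. 100.] tip z 115.2 F [-0.5 -0.3 -0.2] yaw-y 108.12 op -0.0003
```

View pics/side1.png

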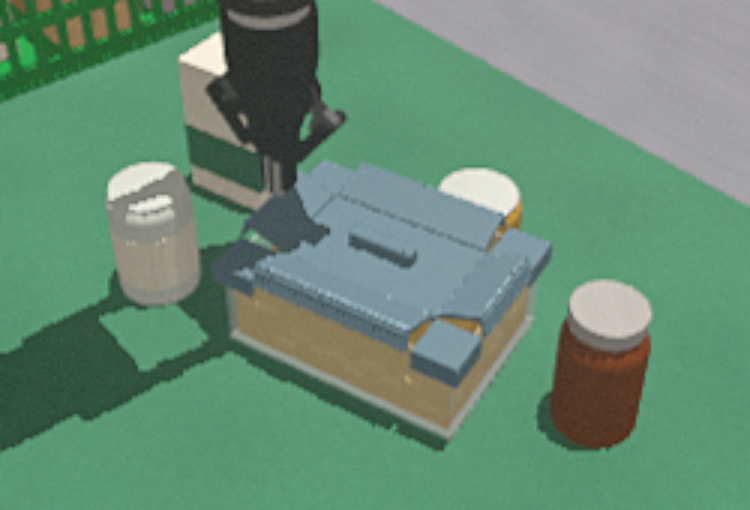

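The closed fingers, at about (280,170) in the crop, hang over the left rim and clear of the carton and can. I'll press down slowly.

{"api": "move_arm", "payload": {
  "increments": [
    [0, 0, 4, 0],
    [0, 0, 3, 0],
    [0, 0, 3, 0],
    [0, 0, 2, 0],
    [0, 0, 2, 0],
    [0, 0, 0, 0]
  ]
}}

```text
t: 3.25
tool_pos: [0.5287, 0.0645, 0.1109]
eef_rot: [-0.157, 0.988, 0.0, 0.001]
contact_force: [-0.5, 1.6, 3.2]
opening: 0.0002
```

```bash
python3 o.py
```

```text
t 3.25 box xy mm [  0.1 100. ] tip z 102.9 F [-0.5  1.6  3.2] yaw-y 108.12 op 0.0002
```

{"api": "move_arm", "payload": {
  "increments": [
    [0, 0, 1, 0],
    [0, 0, 1, 0],
    [0, 0, 1, 0],
    [0, 0, 1, 0],
    [0, 0, 0, 0]
  ]
}}

```text
t: 3.75
tool_pos: [0.528, 0.0641, 0.1057]
eef_rot: [-0.157, 0.988, 0.0, -0.001]
contact_force: [0.5, -0.1, 0.3]
opening: -0.0002
```

```bash
python3 o.py
```

```text
t 3.75 box xy mm [-0.7 99.8] tip z 97.7 F [ 0.5 -0.1  0.3] yaw-y 108.12 op -0.0002
```

{"api": "move_arm", "payload": {
  "increments": [
    [0, 0, 2, 0],
    [0, 0, 1, 0],
    [0, 0, 0, 0],
    [0, 0, -20, 0],
    [0, 0, -20, 0],
    [16, -25, 0, 0],
    [18, -25, 0, 0],
    [18, -25, 0, 0],
    [18, -25, 0, 0],
    [0, 0, 0, 0]
  ]
}}

```text
t: 4.75
tool_pos: [0.4922, -0.0552, 0.1433]
eef_rot: [-0.156, 0.988, -0.0, -0.0]
contact_force: [0.2, 0.1, -0.2]
opening: 0.0001
```

```bash
python3 o.py; cat > rim.py <<'E'
from plant import *
from h import *
import sys
p,d=snapshot("side"); cv2.imwrite(f"pics/{sys.argv[1]}.png",cv2.resize(p[150:320,200:450,::-1],None,fx=3,fy=3))
p,d=snapshot("top"); P=cloud(get_calibration("top"),d.astype(float)); 
c,n=np.cos(YAW),np.sin(YAW); e=P[...,:2]-C; b=1000*np.dstack([c*e[...,0]+n*e[...,1],-n*e[...,0]+c*e[...,1],P[...,2]])
for nm,(ax,s,o,lim) in dict(F=(0,-1,44,55),B=(0,1,44,55),L=(1,1,74,30),R=(1,-1,74,30)).items():
    r=s*b[...,ax]-o; z=b[...,2]
    m=(np.abs(b[...,1-ax])<lim)&(z>80)&(z<112)
    print(nm,[float(np.round(np.median(z[m&(r>k)&(r<=k+8)]),1)) for k in (4,12,20,28)])
m=(P[...,2]>.08)&(P[...,2]<.11)&(np.abs(b[...,0])<100)&(np.abs(b[...,1])<125); print(cv2.minAreaRect((P[m][:,:2]*1000).astype(np.float32)))
E
python3 rim.py side2
```

```text
t 4.75 box xy mm [-71.9  -2.5] tip z 135.3 F [ 0.2  0.1 -0.2] yaw-y 107.93 op 0.0001
F [94.8, 97.7, 102.2, 105.7]
B [95.0, 98.1, 101.0, 104.3]
L [91.5, 91.3, 91.5, 91.5]
R [94.5, 97.4, 101.4, 103.7]
((560.3340454101562, -30.856842041015625), (173.836669921875, 228.93099975585938), 19.002180099487305)
```

View pics/side2.png

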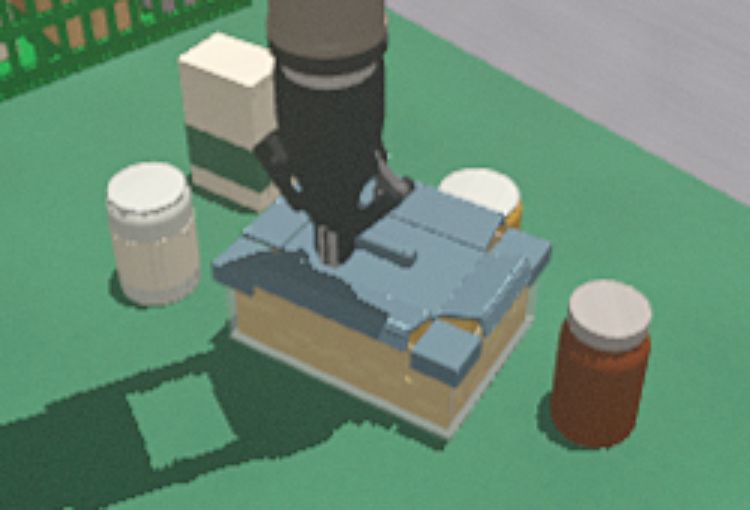

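The left rim now reads flat at 91.5 mm, and the box hasn't moved. In the crop the fingertips at (330,245) are over the front rim, so I press that next, down to a tip height of about 95.

{"api": "move_arm", "payload": {
  "increments": [
    [0, 0, 14, 0],
    [0, 0, 14, 0],
    [0, 0, 4, 0],
    [0, 0, 2, 0],
    [0, 0, 1.5, 0],
    [0, 0, 1.5, 0],
    [0, 0, 1, 0],
    [0, 0, 1, 0],
    [0, 0, 1, 0],
    [0, 0, 0, 0]
  ]
}}

```text
t: 5.85
tool_pos: [0.4929, -0.0526, 0.1032]
eef_rot: [-0.157, 0.988, 0.0, -0.0]
contact_force: [0.3, -0.6, -0.5]
opening: 0.0003
```

```bash
python3 o.py
```

```text
t 5.85 box xy mm [-70.3  -0.2] tip z 95.2 F [ 0.3 -0.6 -0.5] yaw-y 108.11 op 0.0003
```

{"api": "move_arm", "payload": {
  "increments": [
    [0, 0, 1, 0],
    [0, 0, 0, 0],
    [0, 0, -20, 0],
    [0, 0, -20, 0],
    [-18, -25, 0, 0],
    [-18, -25, 0, 0],
    [-18, -25, 0, 0],
    [-17, -24, 0, 0],
    [0, 0, 0, 0],
    [0, 0, 0, 0]
  ]
}}

```text
t: 6.85
tool_pos: [0.5908, -0.1246, 0.1417]
eef_rot: [-0.157, 0.988, 0.0, -0.001]
contact_force: [-0.2, 0.4, -0.1]
opening: 0.0002
```

```bash
python3 o.py; python3 rim.py side3
```

```text
t 6.85 box xy mm [  0.3 -99.1] tip z 133.7 F [-0.2  0.4 -0.1] yaw-y 108.08 op 0.0002
F [91.4, 91.4, 91.6, 91.4]
B [94.7, 97.8, 100.9, 104.3]
L [91.5, 91.0, 91.7, 90.8]
R [94.0, 97.3, 99.5, 105.1]
((560.4234619140625, -30.878280639648438), (171.66293334960938, 228.66192626953125), 18.303485870361328)
```

View pics/side3.png

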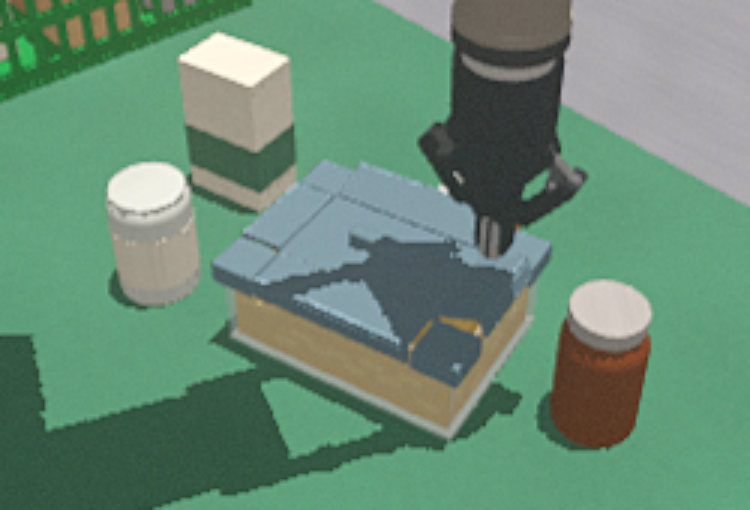

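Front rim is now flat at about 91.4 mm. In the crop the fingertips (495,240) are over the right rim, and the gripper knuckles stay higher than the jar cap at (610,310). Pressing the right rim.

{"api": "move_arm", "payload": {
  "increments": [
    [0, 0, 13, 0],
    [0, 0, 13, 0],
    [0, 0, 4, 0],
    [0, 0, 2, 0],
    [0, 0, 1.5, 0],
    [0, 0, 1.5, 0],
    [0, 0, 1, 0],
    [0, 0, 1, 0],
    [0, 0, 1, 0],
    [0, 0, 0, 0]
  ]
}}

```text
t: 7.95
tool_pos: [0.5911, -0.1243, 0.1038]
eef_rot: [-0.157, 0.988, 0.0, -0.0]
contact_force: [0.1, 0.1, -0.8]
opening: 0.0
```

```bash
python3 o.py
```

```text
t 7.95 box xy mm [  0.7 -98.9] tip z 95.8 F [ 0.1  0.1 -0.8] yaw-y 108.12 op 0.0
```

{"api": "move_arm", "payload": {
  "increments": [
    [0, 0, 1, 0],
    [0, 0, 0, 0],
    [0, 0, -20, 0],
    [0, 0, -20, 0],
    [-18, 25, 0, 0],
    [-18, 25, 0, 0],
    [-18, 25, 0, 0],
    [-16, 24, 0, 0],
    [0, 0, 0, 0],
    [0, 0, 0, 0]
  ]
}}

```text
t: 8.95
tool_pos: [0.6269, -0.0083, 0.1432]
eef_rot: [-0.158, 0.987, -0.0, -0.0]
contact_force: [0.2, -1.0, 0.7]
opening: 0.0
```

```bash
python3 o.py; python3 rim.py side4
```

```text
t 8.95 box xy mm [70.8  0.2] tip z 135.2 F [ 0.2 -1.   0.7] yaw-y 108.2 op 0.0
F [nan, nan, nan, nan]
B [94.9, 98.2, 99.2, nan]
L [91.7, 92.2, 91.3, 91.9]
R [91.7, 90.2, nan, 91.9]
((565.5517578125, -28.829254150390625), (128.85008239746094, 253.8414764404297), 5.153780460357666)
  return _methods._mean(a, axis=axis, dtype=dtype,
  ret = ret.dtype.type(ret / rcount)
```

View pics/side4.png

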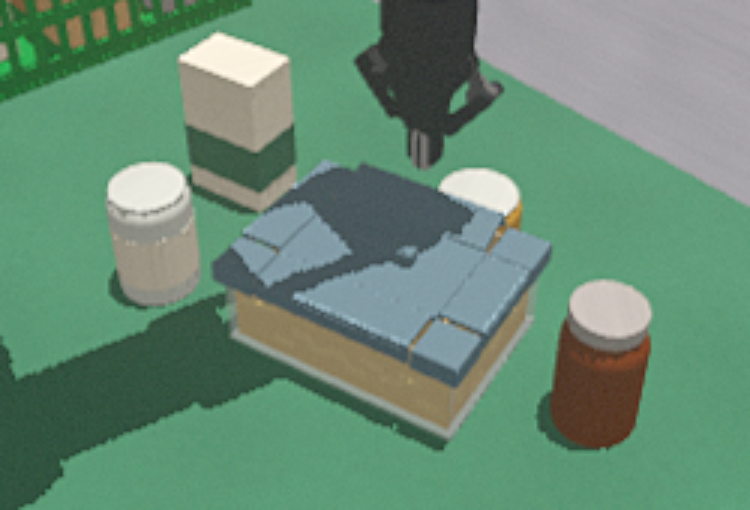

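The right rim is shut, and the fingers at (422,150) are over the back rim. The "nan" readings come from the arm blocking the top camera. Pressing the back rim.

{"api": "move_arm", "payload": {
  "increments": [
    [0, 0, 14, 0],
    [0, 0, 13, 0],
    [0, 0, 5, 0],
    [0, 0, 2, 0],
    [0, 0, 1.5, 0],
    [0, 0, 1.5, 0],
    [0, 0, 1, 0],
    [0, 0, 1, 0],
    [0, 0, 1, 0],
    [0, 0, 0, 0]
  ]
}}

```text
t: 10.05
tool_pos: [0.6268, -0.0086, 0.1031]
eef_rot: [-0.157, 0.988, 0.0, -0.0]
contact_force: [0.4, 0.6, -0.5]
opening: -0.0002
```

```bash
python3 o.py
```

```text
t 10.05 box xy mm [70.6 -0. ] tip z 95.1 F [ 0.4  0.6 -0.5] yaw-y 108.12 op -0.0002
```

{"api": "move_arm", "payload": {
  "increments": [
    [0, 0, 1, 0],
    [0, 0, -15, 0],
    [0, 0, -40, 0],
    [0, 0, -45, 0],
    [0, 0, -40, 0],
    [20, 35, 0, 0],
    [25, 40, 0, 0],
    [25, 40, 0, 0],
    [25, 40, 0, 0],
    [25, 40, 0, 0]
  ]
}}

```text
t: 11.05
tool_pos: [0.4506, 0.1402, 0.2424]
eef_rot: [-0.157, 0.988, 0.0, 0.0]
contact_force: [-0.6, 1.2, 0.2]
opening: 0.0002
```

{"api": "move_arm", "payload": {
  "increments": [
    [25, 40, 0, 0],
    [25, 40, 0, 0],
    [20, 35, 0, 0],
    [20, 35, 0, 0],
    [10, 20, 0, 0],
    [0, 0, 0, 0],
    [0, 0, 0, 0]
  ]
}}

```text
t: 11.75
tool_pos: [0.3044, 0.2699, 0.2425]
eef_rot: [-0.158, 0.987, -0.0, 0.0]
contact_force: [0.9, 0.4, -0.6]
opening: 0.0
```

```bash
python3 o.py; python3 rim.py side5; python3 - <<'E'
from plant import *
from h import *
p,d=snapshot("top"); cv2.imwrite("pics/top5.png",p[:,:,::-1])
P=cloud(get_calibration("top"),d.astype(float)); z0=np.load("pics/top0.npz")
P0=cloud(get_calibration("top"),z0["d"].astype(float))
for nm,(x,y,lo) in dict(can=(446,150,.1),jar=(623,-211,.105),tin=(717,13,.04),carton=(590,221,.14)).items():
    f=lambda Q:(lambda m:cv2.minAreaRect((Q[m][:,:2]*1000).astype(np.float32))[0])((np.hypot(Q[...,0]*1000-x,Q[...,1]*1000-y)<65)&(Q[...,2]>lo)&(Q[...,2]<lo+.02))
    print(nm,f(P0),f(P))
E
```

```text
t 11.75 box xy mm [-149.3  364.8] tip z 234.5 F [ 0.9  0.4 -0.6] yaw-y 108.21 op 0.0
F [91.7, 91.4, 91.2, 91.3]
B [91.8, 91.2, 91.6, 91.5]
L [91.9, 91.4, 91.2, 91.8]
R [91.4, 91.8, 91.5, 91.1]
((559.3873291015625, -30.3741455078125), (169.9105987548828, 227.1643524169922), 18.590299606323242)
can (446.476806640625, 149.69659423828125) (447.0937805175781, 150.37733459472656)
jar (622.8360595703125, -211.01995849609375) (622.8706665039062, -210.84237670898438)
tin (717.7977294921875, 13.781982421875) (718.7697143554688, 13.48196029663086)
carton (589.8455810546875, 221.10008239746094) (589.8684692382812, 221.35614013671875)
```

View pics/side5.png

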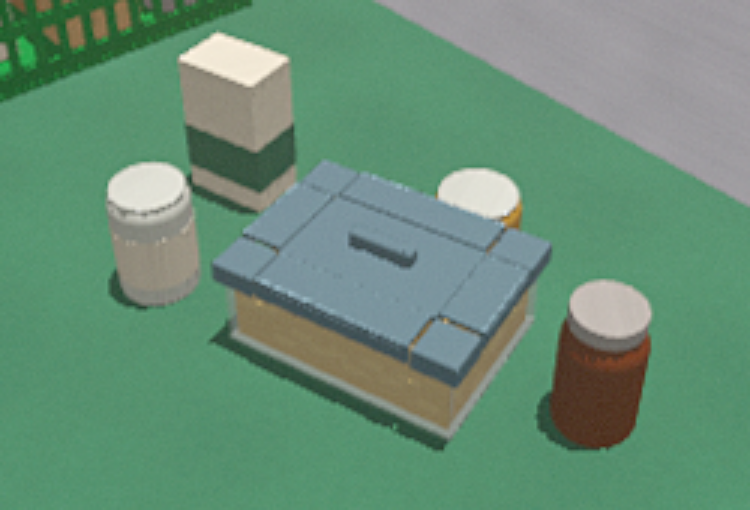

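View pics/top5.png

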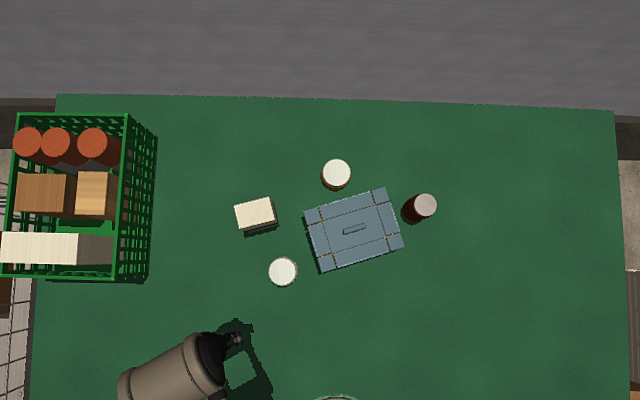

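Both views show the lid flat all round (top view, box still at about (353,230)), the groceries where they were, and the arm clear at about (210,365). Handing in.

```bash
python3 -c "
from plant import *
print(sign_off())"
```

```text
the job is handed in; nothing more can be done
None
```

I pressed all four rim sections shut with the closed fingertips, in the order left, front, right, back. Each one showed the contact force dropping back to about zero once it snapped. I then moved the arm clear and handed the job in at about 12 s.

- **Lid:** in the last depth check all four rims are flat at 91–92 mm, down from about 104 mm near their outer edges.
- **Box and groceries:** the box and the can, jar, tin and carton all measure within about 1 mm of where they started. The box's measured turn changed by about 0.5°, which is within the measurement noise.
- **Checks:** none of the final checks failed or disagreed. One mid-task depth reading had gaps because the arm blocked the top camera; the final one, taken with the arm clear, was complete.

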